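# Lower the heavy lid of the drying chest and bed its seal

### The arm

A 6-joint arm with a two-finger parallel gripper is mounted at the origin on the work surface. World frame = base frame: x ahead of the robot, y to its left, z up, the work surface at z = 0. Lengths are in m, angles in degrees, forces in N, time in s.
With the tool pointing down it reaches from about 0.375 to 0.9 m from the base axis. Payload 3.1 kg.
Tool frame: the origin (TCP) lies at the very end of the fingers, on their centre line; the grasp point (between the pads) lies 19 mm behind it (grasp_offset is the distance from the TCP to the grasp point, in m); z points along the fingers, y is the direction in which the jaws open and shut (so a half turn about z gives the same grasp; the last joint's range is limited). The gripper opens to 87 mm and grips with 3 to 60 N. Pads are 19 mm wide; open, the fingers measure 117 mm over their backs; the gripper's body (75 mm by 190 mm) begins 51 mm behind the grasp point.
Start: joints at [64.143, 30.224, 82.088, -0, 67.689, -10.227], TCP at [0.168, 0.602, 0.223] pointing down, gripper open.
Joint ranges: [-176.69, 176.69], [-43.24, 126.21], [12.49, 139.97], [-82, 262], [0, 151.66], [-163.58, 163.58]. Speed limits (degrees/s): [159.86, 159.86, 180, 180, 180, 180].

### API

Orientations are given as a 3x3 rotation matrix whose columns are the frame's x, y, z axes.
In Python, from rig import * gives the robot as it stands. The module is installed in compiled form; this text tells all that it offers.
- The arm moves only by the tool play_rows, never from a script. Its argument "plan" is a list that holds one entry, the list of rows, each a list of 7 numbers: the shift along the world's x, y, z each as a share of 5 cm, from -1 to 1, then the turn, a rotation vector about the world's x, y, z each as a share of pi rad, from -1 to 1, then the gripper's target within -1 to 1 (fully open at 1, half-way at 0, shut at -1). A call has 1 to 12 rows; each row shifts and turns the commanded pose from where the row before left it; what a row does not reach is not made up. A row lasts 1/10 s, in which the tool goes at most 50 mm and 8.59 degrees, less where a joint would pass 70% of its speed; a pose out of reach is approached as far as the arm can. A call with a number of a shift or a turn outside -1 to 1 is refused whole. A call with a gripper value outside its range is refused whole. The fingers move at their own pace and stop on an object; the grip force is fixed at half the most. Time passes only in rows, so rows that do not move let the fingers close. It gives the time, the measured TCP pose, the force and the opening at its end, in the units of the state.
- read_state(): the state, without advancing time (a new reading comes with each control period).
- capture(name): name is "scene" or "top"; returns the picture (480x640x3 uint8, red, green, blue); there is no depth.
- camera_params(name): a dict with "intrinsics" (3x3 intrinsics, pixels), "k1" (the pictures are not rectified: a ray, as slopes to the right and down, at radius r is drawn at 1 + k1 r^2 times it, then the intrinsics apply), "R" (3x3) and "t" (3): a world point X has camera coordinates R X + t. Camera axes: x right, y down, z forward; pixel columns grow to the right and rows downward; lengths in m; the calibration is good to about 2 mm. A picture is of the moment at which its call begins. camera_params takes no time and is no camera call.
- hand_in(): hands the job in, once; it reports no verdict.
The state is a dict: "time_s": time; "joint_positions": joint angles; "qvel": joint speeds; "tau": joint torques, N m; "position": TCP position; "tcp_rot": TCP orientation; "force": force on the tool from outside, world axes, zero at the start; "moment": the same for the moment, N m; "opening": opening from 0.0 (shut) to 1.0 (fully open).
Only numpy, scipy, OpenCV 4.12 (cv2) and the standard library are available. Lean on these libraries where they do the work, as an engineer would, in place of code of your own. Each camera call takes 0.05 s, during which the arm holds its last target. There are 200 camera calls.

### The job

Close the drying chest: bring its heavy open lid down slowly by pushing against its front lip, without pinching or squeezing the lip in the jaws, and keep hold of the weight from below once the stiff hinge lets go, so that the lid never drops or slams. When it rests on its seal, press the front of the lid down with about 16 newtons (never more than 22) for a second to bed the seal, then let go and leave it shut. Leave everything else on the counter where it is.

Things in the scene. Friction and masses are not known exactly. Their poses are not given: they have to be found in the camera images.
- chest: Grey painted steel drying chest, fixed to the counter, an open-topped box 180 mm deep (its x), 210 mm wide (its y), 100 mm high, walls 6 mm. Origin: centre of its underside. Its x axis points from the lip side (front, towards the robot) to the hinge side (rear), z up. It carries the lid.
- lid_hinge (a point): On the hinge axis at the middle of the chest's rear top edge: 90 mm behind the chest's centre, 100 mm above the counter. The hinge axis is the chest's y axis; it does not move.
- lid_lip (a point): Middle of the lid's front lip, on the centre line of its rounded edge (a steel round 12 mm thick, 220 mm long, parallel to the hinge); moves with the lid. 229 mm from the hinge axis in the lid's plane and 6 mm off it towards the outer face. With the lid shut the lip's centre line stands 49 mm in front of the chest's front wall, with free room below it.
- lid_window (a point): Centre of the lid's outer face, 100 mm from the hinge axis; moves with the lid. The lid is a flat white steel plate 8 mm thick, 220 mm wide, level with the middle of the lip round. A frosted window in a frame 1.5 mm high covers 39 to 161 mm from the hinge; from there to the lip the outer face is plain, a good place to press.
- seal (a point): Top of the rubber seal at the middle of the chest's front wall; fixed. Lowered gently the lid rests on the seal at a lid angle of 0.017 to 0.026; pressed, the seal yields about 0.2 mm per newton at the lip; after a press of 12 to 22 N the lid stays at 0.014 to 0.019 by itself.
- lid (a joint): Lid angle, rad, grows as it opens: 1.57 upright, 0.03 touching the seal; starts at 1.25 to 1.5. Lid 1.65 to 2.35 kg. The stiff hinge (1.0 N m dry friction, 0.9 N m s/rad damping) holds it while steep; below an angle of 1.0 to 1.2 (depends on its weight) it falls shut by itself, faster than the 0.8 rad/s that counts as dropping, and 4 to 8 N must be carried at the lip.
- brick: Bystander: dark blue facing brick, 215 x 102 x 65 mm, lying flat. Origin: centre of its underside.
- scoop: Bystander: small stainless sample scoop, round bowl 52 mm across and 30 mm high, with a handle 105 mm long. Origin: centre of the bowl's underside.
- feeler: Bystander: steel feeler gauge set, body 90 x 16 x 12 mm with fanned blades. Origin: centre of the body's underside.
- cup: Bystander: yellow plastic density cup, 68 mm across, 85 mm high, standing beside the chest. Origin: centre of its underside.
- tile: Bystander: cut brick specimen 80 x 80 x 30 mm, lying beside the chest. Origin: centre of its underside.
- jar: Bystander: closed glass jar, 60 mm across, 100 mm high. Origin: centre of its underside.

How it is judged:
By the outcome, as a careful person would: the job done as asked, in the order asked, and still so for the second after the job is handed in, with the robot touching nothing.
It also fails if it takes over 64 s, if anything falls off the work surface, if the arm or the gripper's body presses on something with over 40 N, if the wrist force passes 120 N, or if a joint passes its speed limit or range.

## Working session

There is one attempt and no reset: what is moved stays moved. The work goes in short steps, Python scripts to look and compute and a tool call to move; the robot and the scene stay as the last step left them, time stands still between calls to the robot, and variables do not carry over. Pictures are saved under pics/ and viewed, about 8 in all and at most 12, crops included, and the job is handed in when it is done.

Besides the shell and the picture viewer there is one more tool, called after ">>>" as name(argument=value, ...), one argument or row to a line, values as JSON. play_rows: Moves the arm, as the interface text tells. Its arguments: {"type":"object","properties":{"plan":{"type":"array"}},"required":["plan"]}

```bash
mkdir -p pics; python3 - <<'E'
from rig import *
import cv2,numpy as np
for n in("scene","top"):
    im=capture(n);cv2.imwrite(f"pics/{n}0.png",im[...,::-1]);p=camera_params(n)
    print(n,p["intrinsics"],p["k1"],p["R"],p["t"], -np.array(p["R"]).T@np.array(p["t"]))
s=read_state();print(s)
E
```

```text
scene [[547.25030147   0.         326.27527677]
 [  0.         547.25030147 225.41127966]
 [  0.           0.           1.        ]] 0.056659156124665606 [[-0.96209736  0.27203726 -0.0190893 ]
 [ 0.20771985  0.68567542 -0.69764008]
 [-0.17669503 -0.67516291 -0.71619405]] [ 0.56521271 -0.03001535  1.63531716] [0.83897685 0.97092736 1.16105402]
top [[527.57276651   0.         312.27871815]
 [  0.         527.57276651 246.18545518]
 [  0.           0.           1.        ]] -0.08315500439969219 [[ 0.01046517 -0.99992377  0.00655185]
 [-0.98048063 -0.01154775 -0.19627629]
 [ 0.19633698 -0.0043699  -0.98052674]] [-0.05619299  0.5692613   1.1693164 ] [ 0.32915769 -0.04450523  1.25864667]
{'time_s': 0.1, 'joint_positions': array([ 6.41444513e+01,  3.02725911e+01,  8.21511405e+01, -2.11984519e-03,
        6.76901725e+01, -1.02269236e+01]), 'qvel': array([-0.02891527, -0.15465088, -0.22826123,  0.09980601, -0.0064854 ,
        0.07096232]), 'tau': array([-2.27855708e-04, -4.40985131e+01, -1.77151465e+01,  6.34789257e-02,
        5.34265896e-02, -2.62996093e-05]), 'position': array([0.16805046, 0.60127329, 0.22166911]), 'tcp_rot': array([[-9.63031753e-01,  2.69386606e-01, -8.36171748e-04],
       [ 2.69387715e-01,  9.63030116e-01, -1.80392091e-03],
       [ 3.19306443e-04, -1.96248752e-03, -9.99998023e-01]]), 'force': array([-0.50975225,  0.04433835,  0.7458448 ]), 'moment': array([-0.01723489,  0.01324676, -0.03065339]), 'opening': 0.998782338276643}
```

View pics/scene0.png

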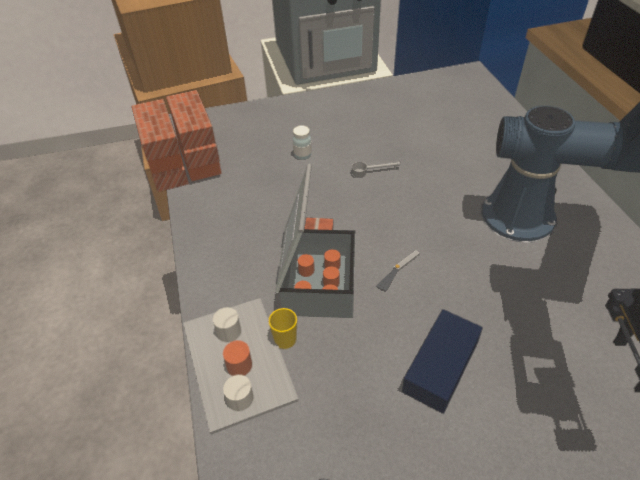

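View pics/top0.png

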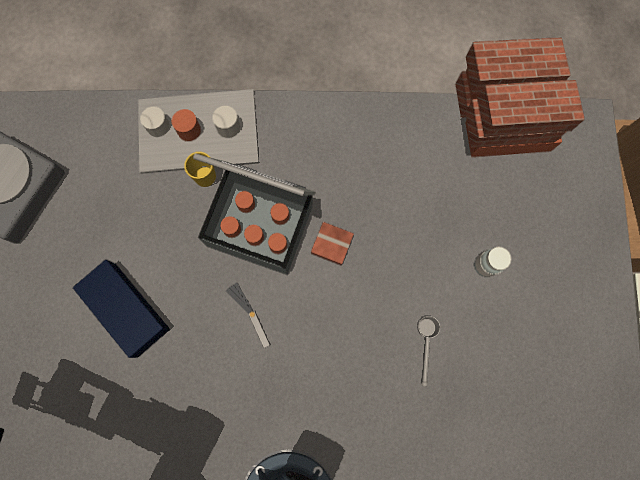

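The scene picture shows the chest at about (318,270) with its lid open and steep. In the top picture the front rim runs (201,237)–(289,271) and the lip (196,156)–(303,192). The cup, at (200,168), is close to the left rear corner. I'll take enlarged crops to read the corners.

```bash
python3 - <<'E'
import cv2
a=cv2.imread("pics/top0.png")[140:290,180:340];b=cv2.imread("pics/scene0.png")[160:320,260:370]
a=cv2.resize(a,None,fx=4,fy=4,interpolation=2)
b=cv2.resize(b,None,fx=3.75,fy=3.75,interpolation=2)
cv2.imwrite("pics/c1.png",a);cv2.imwrite("pics/c2.png",b)
E
```

```text
(no output)
```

View pics/c1.png

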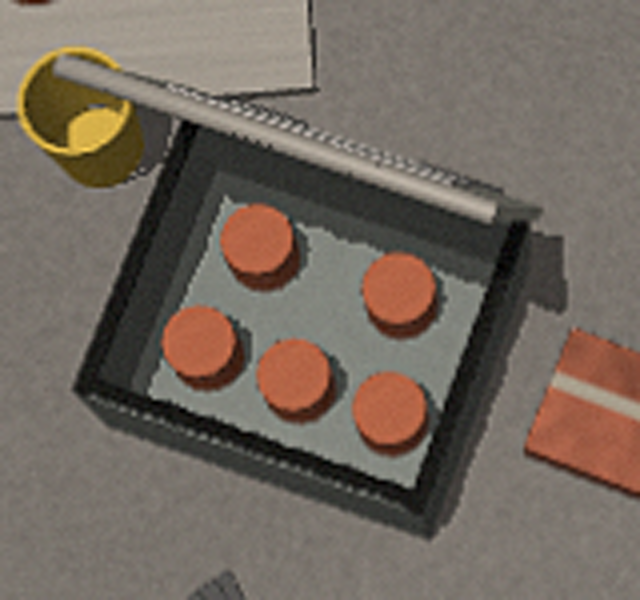

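View pics/c2.png

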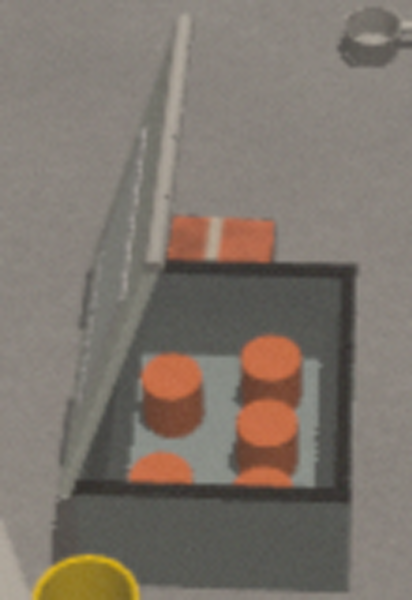

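The top crop shows the front rim corners at about (199.5,237.5) and (285,268), and the lip ends at (195,156) and (303,193). In the scene crop the front rim corners are at (354.9,231) and (353.3,292.5), and the lip ends at (309,164) and (302,230.7). Next I'll triangulate these.

```bash
cat > h.py <<'E'
import numpy as np,cv2
from rig import *
def ray(n,uv):
    p=camera_params(n);K=np.array(p["intrinsics"]);R=np.array(p["R"]);t=np.array(p["t"])
    d=cv2.undistortPoints(np.array([[uv]],float),K,np.array([p["k1"],0,0,0.]))[0,0]
    return -R.T@t,R.T@np.array([d[0],d[1],1])
def onz(n,uv,z):
    c,d=ray(n,uv);return c+d*(z-c[2])/d[2]
def tri(a,b):
    A=np.zeros((3,3));y=np.zeros(3);rs=[ray("top",a),ray("scene",b)]
    for c,d in rs:
        d=d/np.linalg.norm(d);P=np.eye(3)-np.outer(d,d);A+=P;y+=P@c
    X=np.linalg.solve(A,y);return X,[np.linalg.norm(np.cross(X-c,d/np.linalg.norm(d))) for c,d in rs]
E
python3 - <<'E'
from h import *
np.set_printoptions(precision=4,suppress=True)
fl,fr=((199.5,237.3),(353.3,292.3)),((284.7,268),(354.9,230.8))
for a,b in(fl,fr):print(tri(a,b),onz("top",a,.1),onz("scene",b,.1))
rr=onz("top",(312.7,195),.1);print("rear right top",rr)
L,_=tri((195,156.3),(309.1,164)) if 0 else tri((195,156.3),(301.9,230.7));R,_2=tri((303.3,193),(309.1,164))
print(L,_,R,_2,np.linalg.norm(L-R))
FL=(onz("top",fl[0],.1)+onz("scene",fl[1],.1))/2;FR=(onz("top",fr[0],.1)+onz("scene",fr[1],.1))/2
print(np.linalg.norm(FL-FR))
y=(FL-FR);y/=np.linalg.norm(y);yl=(L-R)/np.linalg.norm(L-R)
for v in(y,yl):
  x=np.array([v[1],-v[0],0]);H=(FL+FR)/2+.18*x
  m=(L+R)/2-H;print("yaw",np.degrees(np.arctan2(x[1],x[0])),"hinge",H,"lip rel x,y,z",m@x,m@v,m[2],np.hypot(m@x,m[2]), "angle",np.arctan2(m[2],-(m@x))-np.arctan2(6,229))
E
```

```text
(array([0.5773, 0.2054, 0.0995]), [np.float64(0.0015392609305228547), np.float64(0.0015392609305226281)]) [0.5786 0.2046 0.1   ] [0.5761 0.2065 0.1   ]
(array([0.5101, 0.0115, 0.0998]), [np.float64(0.001024947266679246), np.float64(0.0010249472666791352)]) [0.511  0.0111 0.1   ] [0.5093 0.0123 0.1   ]
rear right top [ 0.6805 -0.0494  0.1   ]
[0.6866 0.1756 0.3185] [np.float64(0.0017052451021402958), np.float64(0.0017052451021401707)] [ 0.6161 -0.0307  0.3221] [np.float64(0.0007511460817248692), np.float64(0.0007511460817250249)] 0.21804818063519216
0.20519060989165147
yaw -19.106597371438397 hinge [0.7138 0.0497 0.1   ] lip rel x,y,z -0.06651884319929209 0.001018817660149575 0.22029660430858694 0.23012029543364082 angle 1.2513554432155947
yaw -18.864617863561488 hinge [0.7141 0.0504 0.1   ] lip rel x,y,z -0.06648072525944802 -0.003163648643257671 0.22029660430858694 0.23010927991047284 angle 1.2515140231262332
```

```bash
cat >> h.py <<'E'
from scipy.spatial.transform import Rotation as Ro
c=np.array([np.cos(np.radians(-19)),np.sin(np.radians(-19)),0]);Z=np.array([0,0,1.])
H=np.array([.714,.050,.1])
def lip(th): return H-c*(.229*np.cos(th)-.006*np.sin(th))+Z*(.229*np.sin(th)+.006*np.cos(th))
def rot(phi): # tilt from vertical, deg
    f=np.radians(phi);z=np.sin(f)*c-np.cos(f)*Z;y=np.cos(f)*c+np.sin(f)*Z
    return np.column_stack([np.cross(y,z),y,z])
def rows(P0,R0,P1,R1,n,g):
    w=Ro.from_matrix(R1@R0.T).as_rotvec()/np.pi/n;d=(P1-P0)/.05/n
    print(n,"x",[float(v) for v in np.round(np.r_[d,w],3)]+[g], "deg/row",np.linalg.norm(w)*180)
def at(th,phi,depth=.012,off=0): # tcp pose: lip at depth inside the tip; off shifts TCP along tool y
    R=rot(phi);return lip(th)+R[:,2]*depth+R[:,1]*off,R
def st():
    s=read_state();P=np.array(s["position"]);R=np.array(s["tcp_rot"]);f=np.array(s["force"])
    e=(P-R[:,2]*.012-H);print("t",s["time_s"],"P",P.round(4),"F",f.round(2),"tilt",np.degrees(np.arccos(-R[2,2])).round(1),
     "open",round(s["opening"],3),"th_centre",round(np.arctan2(e[2],-e@c)-.0262,4),"rad",round(np.hypot(e[2],e@c),4),"q",np.round(s["joint_positions"],1))
    return P,R,f
E
python3 - <<'E'
from h import *
P,R,f=st()
P1=P+[0,0,.2];print(lip(1.25))
pre=at(1.25,18,-.09)
Pm=(P1*.3+pre[0]*.7)
rows(P,R,P1,R,6,1)
rows(P1,R,pre[0],pre[1],20,1)
rows(*pre,*at(1.25,18),6,1)
E
```

```text
t 0.1 P [0.1681 0.6013 0.2217] F [-0.51  0.04  0.75] tilt 0.1 open 0.999 th_centre 0.1636 rad 0.7084 q [ 64.1  30.3  82.2  -0.   67.7 -10.2]
[0.65110891 0.07165514 0.31920941]
6 x [0.0, 0.0, 0.667, 0.0, 0.0, 0.0, 1] deg/row 0.0
20 x [0.457, -0.521, -0.017, 0.003, -0.005, -0.026, 1] deg/row 4.735721420294609
6 x [0.099, -0.034, -0.323, 0.0, 0.0, 0.0, 1] deg/row 0.0
```

>>> play_rows(
  plan=[
    [[0,0,0.667,0,0,0,1],[0,0,0.667,0,0,0,1],[0,0,0.667,0,0,0,1],[0,0,0.667,0,0,0,1],[0,0,0.667,0,0,0,1],[0,0,0.667,0,0,0,1]],
  ],
)

```text
time_s: 0.7
position: [0.1681, 0.6014, 0.4235]
tcp_rot: [[-0.963, 0.269, -0.001], [0.269, 0.963, -0.001], [0.0, -0.001, -1.0]]
force: [0.2, 0.2, -0.0]
opening: 0.999
```

>>> play_rows(
  plan=[
    [[0.457,-0.521,-0.017,0.003,-0.005,-0.026,1],[0.457,-0.521,-0.017,0.003,-0.005,-0.026,1],[0.457,-0.521,-0.017,0.003,-0.005,-0.026,1],[0.457,-0.521,-0.017,0.003,-0.005,-0.026,1],[0.457,-0.521,-0.017,0.003,-0.005,-0.026,1],[0.457,-0.521,-0.017,0.003,-0.005,-0.026,1],[0.457,-0.521,-0.017,0.003,-0.005,-0.026,1],[0.457,-0.521,-0.017,0.003,-0.005,-0.026,1],[0.457,-0.521,-0.017,0.003,-0.005,-0.026,1],[0.457,-0.521,-0.017,0.003,-0.005,-0.026,1]],
  ],
)

```text
time_s: 1.7
position: [0.3972, 0.34, 0.4137]
tcp_rot: [[-0.453, 0.874, 0.175], [0.89, 0.456, 0.022], [-0.06, 0.166, -0.984]]
force: [0.1, 0.0, 0.8]
opening: 1.001
```

```bash
python3 - <<'E'
from h import *
P,R,f=st()
rows(P,R,*at(1.25,18,-.09),10,1)
E
```

```text
t 1.7 P [0.3972 0.34   0.4137] F [0.05 0.   0.75] tilt 10.2 open 1.001 th_centre 0.662 rad 0.5124 q [30.7  8.1 86.  -4.1 76.5  4.1]
10 x [0.455, -0.519, -0.018, 0.002, -0.005, -0.025, 1] deg/row 4.655490206519258
```

>>> play_rows(
  plan=[
    [[0.455,-0.519,-0.018,0.002,-0.005,-0.025,1],[0.455,-0.519,-0.018,0.002,-0.005,-0.025,1],[0.455,-0.519,-0.018,0.002,-0.005,-0.025,1],[0.455,-0.519,-0.018,0.002,-0.005,-0.025,1],[0.455,-0.519,-0.018,0.002,-0.005,-0.025,1],[0.455,-0.519,-0.018,0.002,-0.005,-0.025,1],[0.455,-0.519,-0.018,0.002,-0.005,-0.025,1],[0.455,-0.519,-0.018,0.002,-0.005,-0.025,1],[0.455,-0.519,-0.018,0.002,-0.005,-0.025,1],[0.455,-0.519,-0.018,0.002,-0.005,-0.025,1],[0,0,0,0,0,0,1]],
  ],
)

```text
time_s: 2.8
position: [0.6262, 0.0788, 0.4038]
tcp_rot: [[0.318, 0.9, 0.299], [0.948, -0.298, -0.113], [-0.013, 0.319, -0.948]]
force: [-0.1, -0.2, -1.5]
opening: 0.999
```

```bash
python3 - <<'E'
from h import *
P,R,f=st();print(R.round(3),rot(18).round(3))
rows(P,R,*at(1.25,18),6,1)
for n,(y,x) in {"scene":(100,220)}.items():
    im=capture(n)[...,::-1][y:y+240,x:x+240];cv2.imwrite("pics/a1.png",cv2.resize(im,(600,600),interpolation=2))
E
```

```text
t 2.8 P [0.6262 0.0788 0.4038] F [-0.14 -0.2  -1.49] tilt 18.6 open 0.999 th_centre 1.2484 rad 0.3295 q [ 0.2 15.3 79.7 -7.1 67.7 20.4]
[[ 0.318  0.9    0.299]
 [ 0.948 -0.298 -0.113]
 [-0.013  0.319 -0.948]] [[ 0.326  0.899  0.292]
 [ 0.946 -0.31  -0.101]
 [ 0.     0.309 -0.951]]
6 x [0.095, -0.028, -0.32, 0.001, 0.0, -0.0, 1] deg/row 0.17420925287130332
```

View pics/a1.png

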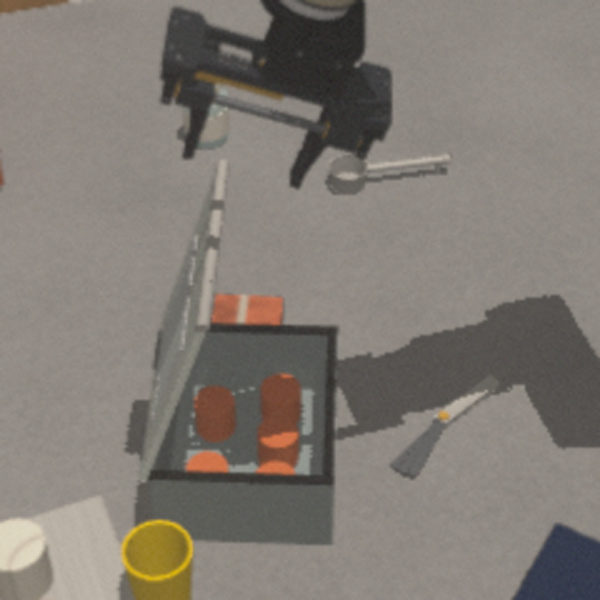

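The gripper is above the lip, with the fingertips in crop a1 at (190,155) and (297,180) on either side of the lip line, which runs (222,165)–(205,320). I'll descend and then close part-way to a loose cage of about 28 mm around the 12 mm round.

>>> play_rows(
  plan=[
    [[0.095,-0.028,-0.32,0.001,0,0,1],[0.095,-0.028,-0.32,0.001,0,0,1],[0.095,-0.028,-0.32,0.001,0,0,1],[0.095,-0.028,-0.32,0.001,0,0,1],[0.095,-0.028,-0.32,0.001,0,0,1],[0.095,-0.028,-0.32,0.001,0,0,1],[0,0,0,0,0,0,-0.36],[0,0,0,0,0,0,-0.36],[0,0,0,0,0,0,-0.36],[0,0,0,0,0,0,-0.36],[0,0,0,0,0,0,-0.36],[0,0,0,0,0,0,-0.36]],
  ],
)

```text
time_s: 4.05
position: [0.6529, 0.0736, 0.3098]
tcp_rot: [[0.313, 0.901, 0.301], [0.95, -0.3, -0.092], [0.007, 0.315, -0.949]]
force: [-0.7, -0.8, -1.2]
opening: 0.541
```

```bash
python3 - <<'E'
from h import *
P,R,f=st()
def phi(th): return 18+ (1.25-th)/1.25*40
cur=(P,R)
for th in(1.15,1.0,.85):
    n=at(th,phi(th));rows(*cur,*n,10,-.36);cur=n
E
```

```text
t 4.05 P [0.6529 0.0736 0.3098] F [-0.71 -0.8  -1.18] tilt 18.3 open 0.541 th_centre 1.2413 rad 0.2317 q [-0.9 21.6 85.  -6.1 55.9 20. ]
10 x [-0.036, 0.007, -0.019, -0.001, -0.001, -0.0, -0.36] deg/row 0.2988187258255926
10 x [-0.056, 0.019, -0.03, -0.001, -0.003, -0.0, -0.36] deg/row 0.4799999999999994
10 x [-0.051, 0.018, -0.039, -0.001, -0.003, -0.0, -0.36] deg/row 0.4799999999999999
```

>>> play_rows(
  plan=[
    [[0,0,0,0,0,0,-0.36],[0,0,0,0,0,0,-0.36],[0,0,0,0,0,0,-0.36],[0,0,0,0,0,0,-0.36],[0,0,0,0,0,0,-0.36],[0,0,0,0,0,0,-0.36]],
  ],
)

```text
time_s: 4.65
position: [0.6529, 0.0735, 0.3091]
tcp_rot: [[0.314, 0.901, 0.3], [0.95, -0.3, -0.092], [0.007, 0.314, -0.95]]
force: [-0.7, 0.4, 0.2]
opening: 0.321
```

>>> play_rows(
  plan=[
    [[-0.036,0.007,-0.019,-0.001,-0.001,0,-0.36],[-0.036,0.007,-0.019,-0.001,-0.001,0,-0.36],[-0.036,0.007,-0.019,-0.001,-0.001,0,-0.36],[-0.036,0.007,-0.019,-0.001,-0.001,0,-0.36],[-0.036,0.007,-0.019,-0.001,-0.001,0,-0.36],[-0.036,0.007,-0.019,-0.001,-0.001,0,-0.36],[-0.036,0.007,-0.019,-0.001,-0.001,0,-0.36],[-0.036,0.007,-0.019,-0.001,-0.001,0,-0.36],[-0.036,0.007,-0.019,-0.001,-0.001,0,-0.36],[-0.036,0.007,-0.019,-0.001,-0.001,0,-0.36]],
  ],
)

```text
time_s: 5.65
position: [0.6344, 0.077, 0.2993]
tcp_rot: [[0.314, 0.891, 0.329], [0.949, -0.289, -0.122], [-0.014, 0.351, -0.936]]
force: [0.2, -0.5, 0.5]
opening: 0.322
```

```bash
python3 - <<'E'
from h import *
P,R,f=st();print("F along tool x,y,z",(R.T@f).round(2))
def phi(th): return 18+ (1.25-th)/1.25*40
cur=(P,R)
for th in(1.0,.85):
    n=at(th,phi(th));rows(*cur,*n,12,-.36);cur=n
for n,(y,x) in {"scene":(100,220)}.items():
    im=capture(n)[...,::-1][y:y+200,x:x+200];cv2.imwrite("pics/a2.png",cv2.resize(im,(600,600),interpolation=2))
E
```

```text
t 5.65 P [0.6344 0.077  0.2993] F [ 0.21 -0.48  0.49] tilt 20.6 open 0.322 th_centre 1.1478 rad 0.2283 q [ 0.4 20.4 89.4 -9.2 51.2 23.1]
F along tool x,y,z [-0.4   0.5  -0.33]
12 x [-0.046, 0.016, -0.024, -0.0, -0.003, -0.0, -0.36] deg/row 0.46300385777357955
12 x [-0.043, 0.015, -0.032, -0.001, -0.002, -0.0, -0.36] deg/row 0.3999999999999999
```

View pics/a2.png

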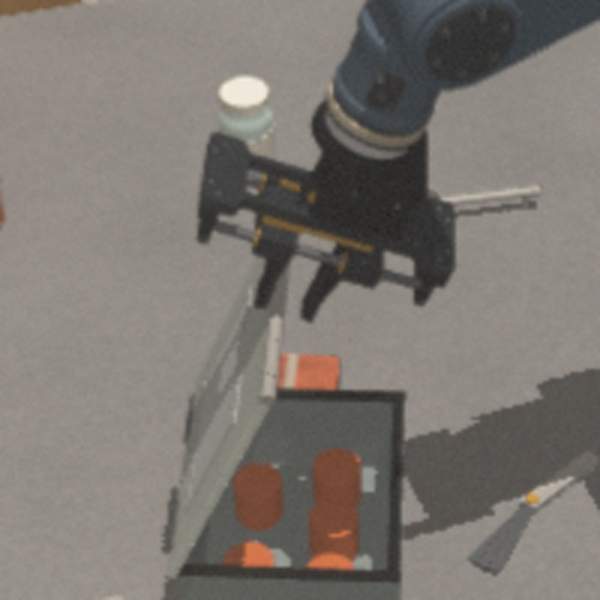

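Crop a2 shows the lip passing between the two fingers, with the tips at (262,300) and (310,318). I'll carry on down the arc.

>>> play_rows(
  plan=[
    [[-0.046,0.016,-0.024,0,-0.003,0,-0.36],[-0.046,0.016,-0.024,0,-0.003,0,-0.36],[-0.046,0.016,-0.024,0,-0.003,0,-0.36],[-0.046,0.016,-0.024,0,-0.003,0,-0.36],[-0.046,0.016,-0.024,0,-0.003,0,-0.36],[-0.046,0.016,-0.024,0,-0.003,0,-0.36]],
  ],
)

```text
time_s: 6.3
position: [0.6206, 0.0819, 0.2922]
tcp_rot: [[0.314, 0.869, 0.382], [0.949, -0.289, -0.122], [0.005, 0.401, -0.916]]
force: [0.7, 0.3, 0.7]
opening: 0.318
```

>>> play_rows(
  plan=[
    [[-0.046,0.016,-0.024,-0.001,-0.003,0,-0.36],[-0.046,0.016,-0.024,-0.001,-0.003,0,-0.36],[-0.046,0.016,-0.024,-0.001,-0.003,0,-0.36],[-0.046,0.016,-0.024,-0.001,-0.003,0,-0.36],[-0.046,0.016,-0.024,-0.001,-0.003,0,-0.36],[-0.046,0.016,-0.024,-0.001,-0.003,0,-0.36]],
  ],
)

```text
time_s: 6.9
position: [0.607, 0.0867, 0.2851]
tcp_rot: [[0.314, 0.845, 0.434], [0.95, -0.281, -0.139], [0.004, 0.455, -0.89]]
force: [-0.1, -0.2, -0.7]
opening: 0.321
```

```bash
cat > n.py <<'E'
from h import *
import sys
P,R,f=st();print("F tool xyz",(R.T@f).round(2))
def phi(th): return 18+ (1.25-th)/1.25*40
cur=(P,R)
for th in map(float,sys.argv[1:]):
    n=at(th,phi(th));rows(*cur,*n,12,-.36);cur=n
E
python3 n.py .85 .7
```

```text
t 6.9 P [0.607  0.0867 0.2851] F [-0.14 -0.21 -0.68] tilt 27.1 open 0.321 th_centre 0.9999 rad 0.2289 q [  2.2  17.8  98.7 -14.4  38.7  29.8]
F tool xyz [-0.24 -0.37  0.58]
12 x [-0.043, 0.015, -0.032, -0.001, -0.002, -0.0, -0.36] deg/row 0.3160264368826717
12 x [-0.038, 0.013, -0.039, -0.001, -0.002, 0.0, -0.36] deg/row 0.40000000000000024
```

>>> play_rows(
  plan=[
    [[-0.043,0.015,-0.032,-0.001,-0.002,0,-0.36],[-0.043,0.015,-0.032,-0.001,-0.002,0,-0.36],[-0.043,0.015,-0.032,-0.001,-0.002,0,-0.36],[-0.043,0.015,-0.032,-0.001,-0.002,0,-0.36],[-0.043,0.015,-0.032,-0.001,-0.002,0,-0.36],[-0.043,0.015,-0.032,-0.001,-0.002,0,-0.36]],
  ],
)

```text
time_s: 7.5
position: [0.5935, 0.0912, 0.2749]
tcp_rot: [[0.314, 0.828, 0.465], [0.949, -0.272, -0.156], [-0.002, 0.491, -0.871]]
force: [-0.9, 0.7, -2.5]
opening: 0.319
```

>>> play_rows(
  plan=[
    [[-0.043,0.015,-0.032,-0.001,-0.002,0,-0.36],[-0.043,0.015,-0.032,-0.001,-0.002,0,-0.36],[-0.043,0.015,-0.032,-0.001,-0.002,0,-0.36],[-0.043,0.015,-0.032,-0.001,-0.002,0,-0.36],[-0.043,0.015,-0.032,-0.001,-0.002,0,-0.36],[-0.043,0.015,-0.032,-0.001,-0.002,0,-0.36]],
  ],
)

```text
time_s: 8.1
position: [0.5811, 0.0956, 0.2658]
tcp_rot: [[0.314, 0.808, 0.499], [0.949, -0.263, -0.172], [-0.008, 0.528, -0.849]]
force: [-1.3, -0.6, -1.4]
opening: 0.325
```

```bash
python3 n.py .7 .55
python3 - <<'E'
from h import *
im=capture("scene")[...,::-1][100:300,220:420];cv2.imwrite("pics/a3.png",cv2.resize(im,(600,600),interpolation=2))
E
```

```text
t 8.1 P [0.5811 0.0956 0.2658] F [-1.26 -0.59 -1.37] tilt 31.8 open 0.325 th_centre 0.8493 rad 0.2292 q [  4.9  17.3 106.  -25.7  29.6  42.5]
F tool xyz [-0.94 -1.59  0.63]
12 x [-0.037, 0.013, -0.039, -0.0, -0.002, -0.0, -0.36] deg/row 0.32061135243279193
12 x [-0.032, 0.011, -0.044, -0.001, -0.002, 0.0, -0.36] deg/row 0.3999999999999999
```

View pics/a3.png

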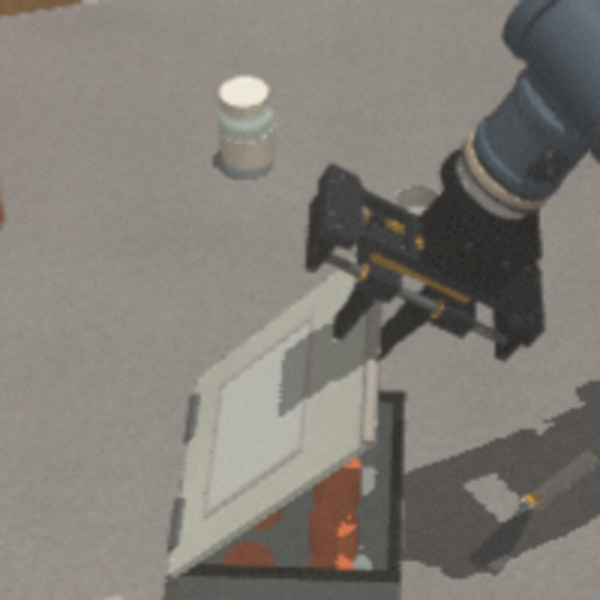

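The cage works. In crop a3 the lid lies between the fingers at (350,330) and (385,350), resting on the lower one. Joint 4 is drifting because the wrist is near its singularity, so before going lower I'll fit the arm geometry from the logged poses and choose a safe tilt.

```bash
cat > k.py <<'E'
from h import *
from scipy.optimize import least_squares
D=[([64.14,30.27,82.15,0,67.69,-10.227],[.16805,.60127,.22167],[-.0008,-.0018,-1]),
([30.7,8.1,86,-4.1,76.5,4.1],[.3972,.34,.4137],[.175,.022,-.984]),
([.2,15.3,79.7,-7.1,67.7,20.4],[.6262,.0788,.4038],[.299,-.113,-.948]),
([-.9,21.6,85,-6.1,55.9,20],[.6529,.0736,.3098],[.301,-.092,-.949]),
([.4,20.4,89.4,-9.2,51.2,23.1],[.6344,.077,.2993],[.329,-.122,-.936]),
([2.2,17.8,98.7,-14.4,38.7,29.8],[.607,.0867,.2851],[.434,-.139,-.89]),
([4.9,17.3,106,-25.7,29.6,42.5],[.5811,.0956,.2658],[.499,-.172,-.849])]
A=[];b=[]
for q,P,z in D:
    a1,a2,a23=np.radians([q[0],q[1],q[1]+q[2]]);r=np.array([np.cos(a1),np.sin(a1),0]);l=np.array([-np.sin(a1),np.cos(a1),0])
    M=np.column_stack([z,r,l,Z,r*np.sin(a2)+Z*np.cos(a2),r*np.sin(a23)+Z*np.cos(a23)])
    A.append(M);b.append(P)
A=np.vstack(A);b=np.hstack(b);X,res,_,sv=np.linalg.lstsq(A,b,rcond=None)
d6,a,s,h,L1,L2=X
if __name__=="__main__":print("d6,a1,s,h,L1,L2",X.round(4),"max err",abs(A@X-b).max())
def wrist(P,R,g=(.1,.3,1.7)):
    W=P-R[:,2]*d6
    def f(v):
        r=np.array([np.cos(v[0]),np.sin(v[0]),0]);l=np.array([-r[1],r[0],0])
        return r*(a+L1*np.sin(v[1])+L2*np.sin(v[1]+v[2]))+l*s+Z*(h+L1*np.cos(v[1])+L2*np.cos(v[1]+v[2]))-W
    v=least_squares(f,g).x;r=np.array([np.cos(v[0]),np.sin(v[0]),0]);l=np.array([-r[1],r[0],0])
    fa=r*np.sin(v[1]+v[2])+Z*np.cos(v[1]+v[2]);dn=r*np.cos(v[1]+v[2])-Z*np.sin(v[1]+v[2])
    t=R[:,2];return np.degrees(v).round(1),"q4~",np.degrees(np.arctan2(t@l,t@dn)).round(1),"q5~",np.degrees(np.arccos(t@fa)).round(1)
E
python3 k.py; python3 - <<'E'
from k import *
print(wrist(np.array(D[-1][1]),rot(31.8)))
for th in(.7,.5,.3,.15,.02):
    for ph in(20,30,40): print(th,ph,*wrist(*at(th,ph,.012)))
E
```

```text
d6,a1,s,h,L1,L2 [0.2497 0.0298 0.1048 0.214  0.478  0.3766] max err 0.020757060475670497
(array([  4.2,  14.1, 107.9]), 'q4~', np.float64(-24.1), 'q5~', np.float64(30.5))
0.7 20 [  3.3  16.  105.7] q4~ -11.6 q5~ 40.2
0.7 30 [  5.1  14.  111.8] q4~ -25.1 q5~ 28.8
0.7 40 [  7.   13.1 117.6] q4~ -54.0 q5~ 20.4
0.5 20 [  4.6  16.4 112.1] q4~ -14.2 q5~ 33.9
0.5 30 [  6.6  14.8 117.8] q4~ -33.1 q5~ 23.3
0.5 40 [  8.7  14.6 123.3] q4~ -73.1 q5~ 18.2
0.3 20 [  5.5  18.6 117.3] q4~ -18.2 q5~ 27.0
0.3 30 [  7.7  17.6 122.8] q4~ -47.3 q5~ 17.8
0.3 40 [ 10.   18.1 128. ] q4~ -97.4 q5~ 18.3
0.15 20 [  6.   21.4 120.4] q4~ -23.1 q5~ 21.6
0.15 30 [  8.2  20.9 125.7] q4~ -65.4 q5~ 14.6
0.15 40 [ 10.6  22.1 130.7] q4~ -114.7 q5~ 20.4
0.02 20 [  6.2  24.5 122.3] q4~ -29.6 q5~ 17.1
0.02 30 [  8.4  24.5 127.5] q4~ -86.3 q5~ 13.4
0.02 40 [ 10.8  26.2 132.2] q4~ -126.5 q5~ 23.4
```

```bash
sed -i 's/^    M=.*/    M=np.column_stack([z,r,l,Z,r*np.sin(a2)+Z*np.cos(a2),r*np.sin(a23)+Z*np.cos(a23),r*np.cos(a23)-Z*np.sin(a23)])/; s/^d6,a,s,h,L1,L2=X/d6,a,s,h,L1,L2,E_=X/' k.py
sed -i 's/        return r\*(a+L1.*/        return r*(a+L1*np.sin(v[1])+L2*np.sin(v[1]+v[2])+E_*np.cos(v[1]+v[2]))+l*s+Z*(h+L1*np.cos(v[1])+L2*np.cos(v[1]+v[2])-E_*np.sin(v[1]+v[2]))-W/' k.py
sed -i 's/v=least_squares(f,g).x;/o=least_squares(f,g);v=o.x;/; s/return np.degrees(v).round(1)/return round(o.cost**.5*1000),np.degrees(v).round(1)/' k.py
cat >> h.py <<'E'
ey=np.array([-c[1],c[0],0])
def rot2(al,ps):
    al,ps=np.radians([al,ps]);y=np.cos(al)*c+np.sin(al)*Z;z=np.cos(ps)*(np.sin(al)*c-np.cos(al)*Z)+np.sin(ps)*ey
    return np.column_stack([np.cross(y,z),y,z])
def at2(th,al,ps,depth=.012,off=0,side=0):
    R=rot2(al,ps);return lip(th)+R[:,2]*depth+R[:,1]*off+ey*side,R
E
python3 k.py; python3 - <<'E'
from k import *
for th,al in((.85,32),(.5,45),(.02,45),(.02,60)):
    for ps in(0,15,30,45,60,75): print(th,al,ps,*wrist(*at2(th,al,ps)))
E
```

```text
d6,a1,s,h,L1,L2 [0.3048 0.0008 0.1109 0.2743 0.5868 0.3913 0.1139] max err 0.0005243975812664198
0.85 32 0 0 [  4.9  17.3 106. ] q4~ -25.9 q5~ 29.5
0.85 32 15 0 [ -5.1  15.2 111.4] q4~ 21.6 q5~ 20.4
0.85 32 30 0 [-15.6  16.6 115.1] q4~ 64.7 q5~ 31.5
0.85 32 45 0 [-24.5  21.7 116.5] q4~ 77.0 q5~ 49.4
0.85 32 60 0 [-30.3  29.4 115.4] q4~ 79.3 q5~ 66.5
0.85 32 75 0 [-33.   38.1 112.1] q4~ 78.6 q5~ 81.9
0.5 45 0 0 [ 11.7  23.9 122.4] q4~ -107.4 q5~ 22.2
0.5 45 15 0 [ -0.5  23.  129.2] q4~ 174.9 q5~ 19.2
0.5 45 30 0 [-14.5  26.2 133.2] q4~ 131.1 q5~ 36.7
0.5 45 45 0 [-26.1  32.6 133.1] q4~ 109.7 q5~ 54.2
0.5 45 60 0 [-32.8  39.9 129. ] q4~ 94.1 q5~ 68.1
0.5 45 75 0 [-35.2  47.  122.2] q4~ 82.6 q5~ 80.7
0.02 45 0 0 [ 14.4  40.1 129.1] q4~ -139.0 q5~ 36.4
0.02 45 15 0 [  1.4  43.4 137.1] q4~ 179.7 q5~ 47.4
0.02 45 30 0 [-14.   50.1 141.4] q4~ 149.8 q5~ 62.0
0.02 45 45 0 [-26.9  56.  139.8] q4~ 124.1 q5~ 68.2
0.02 45 60 0 [-34.2 142.3 194.2] q4~ 92.2 q5~ 111.7
0.02 45 75 0 [-36.6 150.6 203.2] q4~ 98.0 q5~ 99.7
0.02 60 0 0 [ 19.2  52.1 133.6] q4~ -143.6 q5~ 64.5
0.02 60 15 0 [  5.   59.9 142.9] q4~ -174.0 q5~ 83.7
0.02 60 30 0 [-13.1 129.4 179.8] q4~ 68.0 q5~ 153.1
0.02 60 45 0 [-28.  138.1 183.1] q4~ 78.4 q5~ 125.8
0.02 60 60 0 [-35.4 147.9 191.8] q4~ 85.6 q5~ 107.1
0.02 60 75 0 [-37.2  66.5 125.3] q4~ 86.5 q5~ 81.7
```

```bash
python3 - <<'E'
from k import *
for dp in(.012,.006):
  for al in(35,40,45):
    for ps in(38,45,50,55): print(dp,al,ps,*wrist(*at2(.0,al,ps,dp),g=(-.5,.9,2.3)))
E
```

```text
0.012 35 38 0 [-21.2  46.1 136.3] q4~ 125.7 q5~ 51.2
0.012 35 45 0 [-26.2  49.5 135.5] q4~ 115.8 q5~ 56.6
0.012 35 50 0 [-29.1  51.8 134.3] q4~ 109.1 q5~ 60.0
0.012 35 55 0 [-31.5  54.  132.7] q4~ 102.8 q5~ 63.3
0.012 40 38 0 [-21.3  50.  138.9] q4~ 131.8 q5~ 58.5
0.012 40 45 0 [-26.5  52.9 137.7] q4~ 120.7 q5~ 62.2
0.012 40 50 0 [-29.5  54.8 136.3] q4~ 113.3 q5~ 64.4
0.012 40 55 0 [-31.9  56.6 134.3] q4~ 106.2 q5~ 66.5
0.012 45 38 0 [-21.5  54.6 141.3] q4~ 136.0 q5~ 67.1
0.012 45 45 0 [-26.9  57.  139.8] q4~ 124.4 q5~ 68.7
0.012 45 50 0 [-30.   58.3 138. ] q4~ 116.4 q5~ 69.4
0.012 45 55 0 [-32.4  59.5 135.8] q4~ 108.9 q5~ 70.3
0.006 35 38 0 [-22.   45.6 136.9] q4~ 125.0 q5~ 51.2
0.006 35 45 0 [-27.   49.1 136. ] q4~ 115.0 q5~ 56.6
0.006 35 50 0 [-30.   51.5 134.8] q4~ 108.3 q5~ 60.0
0.006 35 55 0 [-32.4  53.7 133.1] q4~ 102.0 q5~ 63.2
0.006 40 38 0 [-22.1  49.6 139.6] q4~ 131.2 q5~ 58.7
0.006 40 45 0 [-27.4  52.7 138.4] q4~ 120.0 q5~ 62.3
0.006 40 50 0 [-30.5  54.6 136.8] q4~ 112.5 q5~ 64.4
0.006 40 55 0 [-32.9  56.4 134.8] q4~ 105.4 q5~ 66.4
0.006 45 38 0 [-22.3  54.6 142.1] q4~ 135.5 q5~ 67.4
0.006 45 45 0 [-27.9  56.9 140.5] q4~ 123.7 q5~ 68.8
0.006 45 50 0 [-31.   58.3 138.7] q4~ 115.6 q5~ 69.4
0.006 45 55 0 [-33.5  59.4 136.3] q4~ 108.0 q5~ 70.2
```

Joint 4 has to go the other way. I'll skew the tool within the lid plane (jaw axis still square to the lip, so the cage gap doesn't change) while pivoting about the lip, which leaves room for a proper hold from below.

```bash
cat > m.py <<'E'
from h import *
def seq(g,*wp,real=True):
    P,R,f=st();print("F tool xyz",(R.T@f).round(2),"angles: al",np.degrees(np.arctan2(R[2,1],R[:,1]@c)).round(1),"ps",np.degrees(np.arcsin(R[:,2]@ey)).round(1))
    cur=(P,R)
    for n,*w in wp:
        t=at2(*w);rows(*cur,*t,n,g);cur=t
E
python3 - <<'E'
from m import *
seq(-.36,(6,.845,32,12),(6,.84,32,24),(6,.835,32,36),(6,.83,32,47))
E
```

```text
t 8.15 P [0.5802 0.0958 0.2651] F [-1.25  1.31 -2.86] tilt 31.8 open 0.318 th_centre 0.8445 rad 0.2293 q [  4.9  17.3 106.  -25.7  29.6  42.5]
F tool xyz [ 0.87 -2.86  1.58] angles: al 31.8 ps -0.0
6 x [0.003, 0.008, 0.001, 0.009, -0.003, 0.005, -0.36] deg/row 2.0105859150826793
6 x [-0.001, 0.009, -0.0, 0.009, -0.003, 0.006, -0.36] deg/row 2.0000000000000004
6 x [-0.002, 0.009, 0.001, 0.009, -0.003, 0.006, -0.36] deg/row 2.0
6 x [-0.003, 0.007, 0.002, 0.008, -0.003, 0.005, -0.36] deg/row 1.8333333333333341
```

>>> play_rows(
  plan=[
    [[0.003,0.008,0.001,0.009,-0.003,0.005,-0.36],[0.003,0.008,0.001,0.009,-0.003,0.005,-0.36],[0.003,0.008,0.001,0.009,-0.003,0.005,-0.36],[0.003,0.008,0.001,0.009,-0.003,0.005,-0.36],[0.003,0.008,0.001,0.009,-0.003,0.005,-0.36],[0.003,0.008,0.001,0.009,-0.003,0.005,-0.36],[-0.001,0.009,0,0.009,-0.003,0.006,-0.36],[-0.001,0.009,0,0.009,-0.003,0.006,-0.36],[-0.001,0.009,0,0.009,-0.003,0.006,-0.36],[-0.001,0.009,0,0.009,-0.003,0.006,-0.36],[-0.001,0.009,0,0.009,-0.003,0.006,-0.36],[-0.001,0.009,0,0.009,-0.003,0.006,-0.36]],
  ],
)

```text
time_s: 9.35
position: [0.5809, 0.101, 0.2657]
tcp_rot: [[0.095, 0.806, 0.584], [0.935, -0.273, 0.225], [0.341, 0.525, -0.78]]
force: [-4.5, 0.5, -2.8]
opening: 0.323
```

```bash
python3 - <<'E'
from m import *
seq(-.36,(6,.835,32,36),(6,.83,32,47))
E
```

```text
t 9.35 P [0.5809 0.101  0.2657] F [-4.51  0.53 -2.77] tilt 38.7 open 0.323 th_centre 0.8422 rad 0.2294 q [-11.4  15.6 113.8  51.3  25.4 -41.8]
F tool xyz [-0.88 -5.23 -0.35] angles: al 31.7 ps 23.7
6 x [-0.003, 0.009, -0.001, 0.009, -0.003, 0.006, -0.36] deg/row 2.0442945921363114
6 x [-0.003, 0.007, 0.002, 0.008, -0.003, 0.005, -0.36] deg/row 1.8333333333333341
```

>>> play_rows(
  plan=[
    [[-0.003,0.009,-0.001,0.009,-0.003,0.006,-0.36],[-0.003,0.009,-0.001,0.009,-0.003,0.006,-0.36],[-0.003,0.009,-0.001,0.009,-0.003,0.006,-0.36],[-0.003,0.009,-0.001,0.009,-0.003,0.006,-0.36],[-0.003,0.009,-0.001,0.009,-0.003,0.006,-0.36],[-0.003,0.009,-0.001,0.009,-0.003,0.006,-0.36],[-0.003,0.007,0.002,0.008,-0.003,0.005,-0.36],[-0.003,0.007,0.002,0.008,-0.003,0.005,-0.36],[-0.003,0.007,0.002,0.008,-0.003,0.005,-0.36],[-0.003,0.007,0.002,0.008,-0.003,0.005,-0.36],[-0.003,0.007,0.002,0.008,-0.003,0.005,-0.36],[-0.003,0.007,0.002,0.008,-0.003,0.005,-0.36]],
  ],
)

```text
time_s: 10.55
position: [0.5796, 0.1053, 0.266]
tcp_rot: [[-0.14, 0.803, 0.579], [0.777, -0.274, 0.567], [0.614, 0.529, -0.586]]
force: [-2.3, 0.4, -2.1]
opening: 0.316
```

```bash
python3 - <<'E'
from m import *
seq(-.36,(12,.68,35,47),(12,.53,37,47),(12,.38,39,47))
im=capture("scene")[...,::-1][100:300,220:420];cv2.imwrite("pics/a4.png",cv2.resize(im,(600,600),interpolation=2))
E
```

```text
t 10.55 P [0.5796 0.1053 0.266 ] F [-2.31  0.43 -2.09] tilt 54.1 open 0.316 th_centre 0.8323 rad 0.2286 q [-25.3  22.6 117.   77.7  51.1 -79.3]
F tool xyz [-0.63 -3.08  0.13] angles: al 31.9 ps 46.4
12 x [-0.039, 0.014, -0.04, -0.0, -0.001, 0.0, -0.36] deg/row 0.259293006297013
12 x [-0.032, 0.011, -0.046, -0.0, -0.001, -0.0, -0.36] deg/row 0.16666666666666713
12 x [-0.025, 0.008, -0.05, -0.0, -0.001, 0.0, -0.36] deg/row 0.16666666666666632
```

View pics/a4.png

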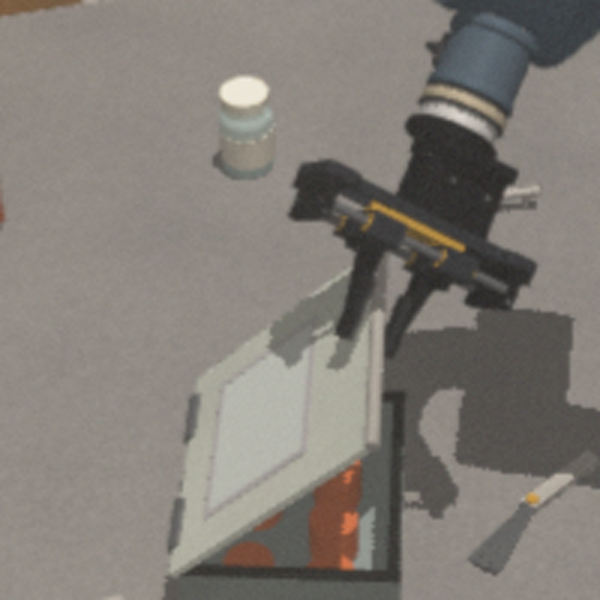

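Crop a4 shows the lid still held at about 0.83 rad, with fingertips at (347,330) and (395,345) on either side of the lip and the body clear of the lid. I'll lower it now.

>>> play_rows(
  plan=[
    [[-0.039,0.014,-0.04,0,-0.001,0,-0.36],[-0.039,0.014,-0.04,0,-0.001,0,-0.36],[-0.039,0.014,-0.04,0,-0.001,0,-0.36],[-0.039,0.014,-0.04,0,-0.001,0,-0.36],[-0.039,0.014,-0.04,0,-0.001,0,-0.36],[-0.039,0.014,-0.04,0,-0.001,0,-0.36],[-0.039,0.014,-0.04,0,-0.001,0,-0.36],[-0.039,0.014,-0.04,0,-0.001,0,-0.36],[-0.039,0.014,-0.04,0,-0.001,0,-0.36],[-0.039,0.014,-0.04,0,-0.001,0,-0.36],[-0.039,0.014,-0.04,0,-0.001,0,-0.36],[-0.039,0.014,-0.04,0,-0.001,0,-0.36]],
  ],
)

```text
time_s: 11.8
position: [0.5567, 0.1139, 0.2424]
tcp_rot: [[-0.162, 0.782, 0.602], [0.776, -0.276, 0.567], [0.61, 0.559, -0.562]]
force: [-0.9, 1.2, -3.0]
opening: 0.322
```

>>> play_rows(
  plan=[
    [[-0.032,0.011,-0.046,0,-0.001,0,-0.36],[-0.032,0.011,-0.046,0,-0.001,0,-0.36],[-0.032,0.011,-0.046,0,-0.001,0,-0.36],[-0.032,0.011,-0.046,0,-0.001,0,-0.36],[-0.032,0.011,-0.046,0,-0.001,0,-0.36],[-0.032,0.011,-0.046,0,-0.001,0,-0.36],[-0.032,0.011,-0.046,0,-0.001,0,-0.36],[-0.032,0.011,-0.046,0,-0.001,0,-0.36],[-0.032,0.011,-0.046,0,-0.001,0,-0.36],[-0.032,0.011,-0.046,0,-0.001,0,-0.36],[-0.032,0.011,-0.046,0,-0.001,0,-0.36],[-0.032,0.011,-0.046,0,-0.001,0,-0.36]],
  ],
)

```text
time_s: 13.0
position: [0.5376, 0.1204, 0.2148]
tcp_rot: [[-0.184, 0.76, 0.623], [0.776, -0.276, 0.567], [0.603, 0.588, -0.539]]
force: [-1.7, 1.3, -3.4]
opening: 0.318
```

```bash
python3 - <<'E'
from m import *
seq(-.36,(12,.38,39,47),(12,.25,40,47),(12,.15,40,47))
E
```

```text
t 13.0 P [0.5376 0.1204 0.2148] F [-1.67  1.34 -3.36] tilt 57.4 open 0.318 th_centre 0.531 rad 0.2293 q [ -27.1   29.7  128.2   95.2   52.3 -107.8]
F tool xyz [-0.68 -3.61  1.53] angles: al 36.0 ps 47.6
12 x [-0.025, 0.008, -0.051, -0.001, -0.001, 0.0, -0.36] deg/row 0.2603954535475197
12 x [-0.016, 0.005, -0.047, -0.0, -0.0, -0.0, -0.36] deg/row 0.08333333333333333
12 x [-0.008, 0.003, -0.037, 0.0, 0.0, 0.0, -0.36] deg/row 0.0
```

>>> play_rows(
  plan=[
    [[-0.025,0.008,-0.051,-0.001,-0.001,0,-0.36],[-0.025,0.008,-0.051,-0.001,-0.001,0,-0.36],[-0.025,0.008,-0.051,-0.001,-0.001,0,-0.36],[-0.025,0.008,-0.051,-0.001,-0.001,0,-0.36],[-0.025,0.008,-0.051,-0.001,-0.001,0,-0.36],[-0.025,0.008,-0.051,-0.001,-0.001,0,-0.36],[-0.025,0.008,-0.051,-0.001,-0.001,0,-0.36],[-0.025,0.008,-0.051,-0.001,-0.001,0,-0.36],[-0.025,0.008,-0.051,-0.001,-0.001,0,-0.36],[-0.025,0.008,-0.051,-0.001,-0.001,0,-0.36],[-0.025,0.008,-0.051,-0.001,-0.001,0,-0.36],[-0.025,0.008,-0.051,-0.001,-0.001,0,-0.36]],
  ],
)

```text
time_s: 14.2
position: [0.5227, 0.1251, 0.1841]
tcp_rot: [[-0.206, 0.737, 0.644], [0.799, -0.253, 0.546], [0.565, 0.627, -0.536]]
force: [-1.4, 0.3, -5.8]
opening: 0.321
```

```bash
python3 - <<'E'
from m import *
seq(-.36,(12,.25,40,47),(12,.15,40,47))
im=capture("scene")[...,::-1][100:300,220:420];cv2.imwrite("pics/a5.png",cv2.resize(im,(600,600),interpolation=2))
E
```

```text
t 14.2 P [0.5227 0.1251 0.1841] F [-1.44  0.32 -5.85] tilt 57.6 open 0.321 th_centre 0.3802 rad 0.2291 q [ -27.    35.2  132.7  104.8   53.7 -124. ]
F tool xyz [-2.75 -4.81  2.38] angles: al 38.8 ps 46.5
12 x [-0.015, 0.005, -0.047, -0.0, -0.001, 0.0, -0.36] deg/row 0.10679600716899194
12 x [-0.008, 0.003, -0.037, 0.0, 0.0, 0.0, -0.36] deg/row 0.0
```

View pics/a5.png

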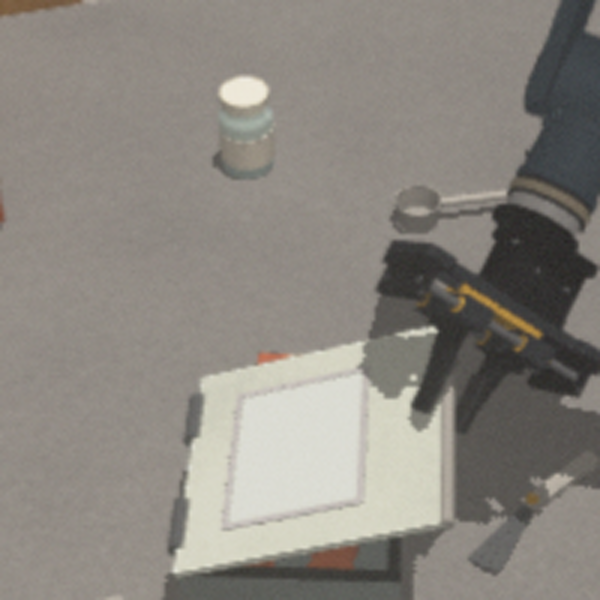

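Crop a5 shows the lid at about 0.33 rad, resting on the lower finger at (470,420), with the upper finger at (420,410) free of it. I'll lower further and open the jaws to lift the upper finger clear.

>>> play_rows(
  plan=[
    [[-0.015,0.005,-0.047,0,-0.001,0,-0.36],[-0.015,0.005,-0.047,0,-0.001,0,-0.36],[-0.015,0.005,-0.047,0,-0.001,0,-0.36],[-0.015,0.005,-0.047,0,-0.001,0,-0.36],[-0.015,0.005,-0.047,0,-0.001,0,-0.36],[-0.015,0.005,-0.047,0,-0.001,0,-0.36],[-0.015,0.005,-0.047,0,-0.001,0,-0.36],[-0.015,0.005,-0.047,0,-0.001,0,-0.36],[-0.015,0.005,-0.047,0,-0.001,0,-0.36],[-0.015,0.005,-0.047,0,-0.001,0,-0.36]],
  ],
)

```text
time_s: 15.25
position: [0.5156, 0.1275, 0.1608]
tcp_rot: [[-0.224, 0.716, 0.661], [0.798, -0.254, 0.546], [0.559, 0.65, -0.515]]
force: [-1.6, -0.0, -5.0]
opening: 0.317
```

>>> play_rows(
  plan=[
    [[0,0,0,0,0,0,-0.25],[0,0,0,0,0,0,-0.15],[0,0,0,0,0,0,-0.05],[0,0,0,0,0,0,0.05],[0,0,0,0,0,0,0.05],[0,0,0,0,0,0,0.05]],
  ],
)

```text
time_s: 15.85
position: [0.5151, 0.1279, 0.161]
tcp_rot: [[-0.224, 0.717, 0.66], [0.798, -0.253, 0.547], [0.559, 0.649, -0.516]]
force: [-1.2, 1.6, -5.6]
opening: 0.515
```

```bash
python3 - <<'E'
from m import *
seq(.05,(12,.22,40,47),(12,.15,40,47),(12,.1,40,47))
E
```

```text
t 15.85 P [0.5151 0.1279 0.161 ] F [-1.17  1.62 -5.6 ] tilt 59.0 open 0.515 th_centre 0.2718 rad 0.2288 q [ -27.7   41.3  135.5  110.9   57.8 -135.8]
F tool xyz [-1.58 -4.89  3.  ] angles: al 40.5 ps 47.0
12 x [-0.006, 0.002, -0.019, -0.0, 0.0, 0.0, 0.05] deg/row 0.04970989449774312
12 x [-0.005, 0.002, -0.026, 0.0, 0.0, 0.0, 0.05] deg/row 0.0
12 x [-0.003, 0.001, -0.019, 0.0, 0.0, 0.0, 0.05] deg/row 0.0
```

```bash
python3 - <<'E'
from m import *
im=capture("scene")[...,::-1][170:290,280:430];cv2.imwrite("pics/a6.png",cv2.resize(im,(750,600),interpolation=2))
E
```

```text
(no output)
```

View pics/a6.png

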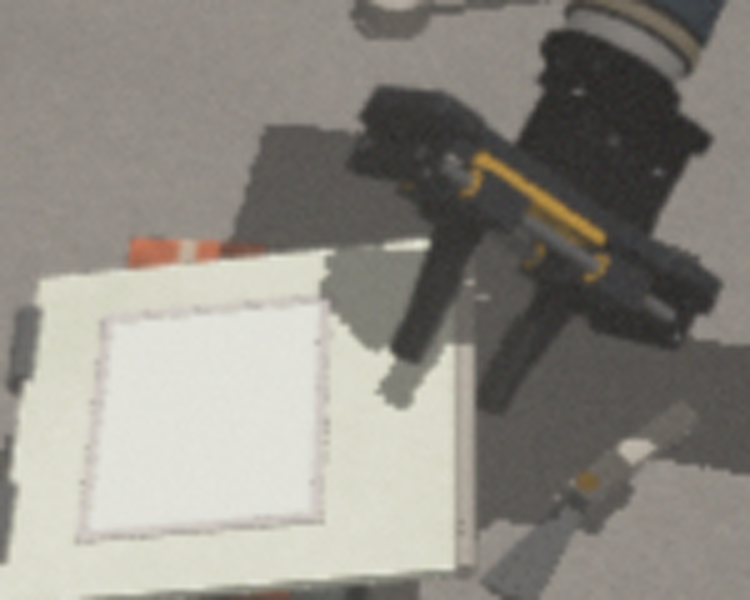

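In crop a6 the lip edge at (475,400) sits right at the tip of the lower finger, (490,405). I'll move the lower finger further under the lip, along the finger and slightly lifting, before going on.

>>> play_rows(
  plan=[
    [[0.023,-0.008,-0.012,0,0,0,0.05],[0.023,-0.008,-0.012,0,0,0,0.05],[0.023,-0.008,-0.012,0,0,0,0.05],[0.023,-0.008,-0.012,0,0,0,0.05],[0.023,-0.008,-0.012,0,0,0,0.05],[0.023,-0.008,-0.012,0,0,0,0.05],[0.023,-0.008,-0.012,0,0,0,0.05],[0.023,-0.008,-0.012,0,0,0,0.05],[0.023,-0.008,-0.012,0,0,0,0.05],[0.023,-0.008,-0.012,0,0,0,0.05]],
  ],
)

```text
time_s: 16.9
position: [0.5168, 0.1291, 0.1522]
tcp_rot: [[-0.222, 0.733, 0.643], [0.795, -0.246, 0.555], [0.565, 0.635, -0.527]]
force: [-23.7, 0.3, -3.1]
opening: 0.527
```

```bash
cat > ang.py <<'E'
from m import *
P,R,f=st();print("Ftool",(R.T@f).round(2))
g=.087*read_state()["opening"]/2
# lip angle where the round touches lower finger face (tool y = -(g-6mm)), and its depth from tip in plane
best=min(np.linspace(-.05,1.2,2000),key=lambda th:abs((lip(th)-P)@R[:,1]+g-.006))
v=lip(best)-P;zp=np.cross(ey,R[:,1]);zp=zp*np.sign(zp@R[:,2])
print("lid angle if on lower finger",round(best,3),"in-plane from tip",round(v@zp*1000,1),"TCP->tool xyz mm",(R.T@v*1000).round(1))
E
python3 ang.py
```

```text
t 16.9 P [0.5168 0.1291 0.1522] F [-23.71   0.28  -3.12] tilt 58.2 open 0.527 th_centre 0.2369 rad 0.2251 q [ -27.3   42.   134.5  109.9   56.9 -134.5]
Ftool [  3.73 -19.42 -13.45]
lid angle if on lower finger 0.156 in-plane from tip -0.1 TCP->tool xyz mm [ -7.  -16.9  -7.8]
```

The tip is bearing against the front of the lip: −24 N in x, which I don't want. I'll ease that push off gradually while lowering, in small steps, so that the lid stays carried.

>>> play_rows(
  plan=[
    [[-0.01,0.003,-0.02,0,0,0,0.05],[-0.01,0.003,-0.02,0,0,0,0.05],[-0.01,0.003,-0.02,0,0,0,0.05],[-0.01,0.003,-0.02,0,0,0,0.05],[-0.01,0.003,-0.02,0,0,0,0.05],[-0.01,0.003,-0.02,0,0,0,0.05]],
  ],
)

```text
time_s: 17.5
position: [0.5161, 0.1292, 0.1472]
tcp_rot: [[-0.224, 0.729, 0.647], [0.795, -0.248, 0.554], [0.564, 0.638, -0.524]]
force: [-18.3, 0.8, -3.3]
opening: 0.527
```

```bash
python3 ang.py; python3 - <<'E'
from m import *
cv2.imwrite("pics/b1.png",capture("scene")[...,::-1])
# lip far/near end estimate: find lip front edge column-wise: bright lid mask
im=cv2.imread("pics/b1.png");g=cv2.cvtColor(im,cv2.COLOR_BGR2HSV)
m=((g[...,2]>150)&(g[...,1]<60)).astype(np.uint8);m[:170]=0;m[300:]=0;m[:,:275]=0;m[:,400:]=0
k,l,s,_=cv2.connectedComponentsWithStats(m);j=1+np.argmax(s[1:,4]);print(s[j])
cs,_=cv2.findContours((l==j).astype(np.uint8),0,2);h=cv2.convexHull(max(cs,key=cv2.contourArea))
p=cv2.approxPolyDP(h,4,True)[:,0];print(p.tolist())
pc=camera_params("scene")
def proj(X): return cv2.projectPoints(np.array(X,float),cv2.Rodrigues(np.array(pc["R"]))[0],np.array(pc["t"]),np.array(pc["intrinsics"]),np.array([pc["k1"],0,0,0.]))[0][:,0].round(1).tolist()
for th in(0.02,.1,.15,.2,.25,.3):
    L=lip(th);print(th,proj([L+ey*.11,L-ey*.11]))
E
```

```text
t 17.5 P [0.5161 0.1292 0.1472] F [-18.34   0.76  -3.31] tilt 58.4 open 0.527 th_centre 0.2143 rad 0.2246 q [ -27.4   43.3  135.   111.    57.8 -136.6]
Ftool [  2.84 -15.66  -9.71]
lid angle if on lower finger 0.134 in-plane from tip -0.3 TCP->tool xyz mm [ -6.8 -16.9  -7.8]
[ 275  215  101   77 5443]
[[374, 242], [375, 285], [298, 291], [275, 286], [275, 249], [287, 225], [316, 215], [345, 222]]
0.02 [[373.2, 292.6], [372.9, 226.5]]
0.1 [[372.9, 287.9], [372.6, 221.6]]
0.15 [[372.3, 284.9], [372.1, 218.6]]
0.2 [[371.5, 281.8], [371.4, 215.5]]
0.25 [[370.5, 278.8], [370.5, 212.5]]
0.3 [[369.2, 275.8], [369.3, 209.4]]
```

The lid corner at (375,285) matches about 0.15 rad, so the lid is following the finger. I'll continue slowly.

>>> play_rows(
  plan=[
    [[-0.008,0.003,-0.03,0,0,0,0.05],[-0.008,0.003,-0.03,0,0,0,0.05],[-0.008,0.003,-0.03,0,0,0,0.05],[-0.008,0.003,-0.03,0,0,0,0.05],[-0.008,0.003,-0.03,0,0,0,0.05],[-0.008,0.003,-0.03,0,0,0,0.05]],
  ],
)

```text
time_s: 18.15
position: [0.515, 0.1295, 0.1385]
tcp_rot: [[-0.224, 0.727, 0.649], [0.795, -0.249, 0.553], [0.563, 0.64, -0.522]]
force: [-14.8, 3.2, -3.1]
opening: 0.526
```

```bash
cat > lidpx.py <<'E'
from m import *
im=capture("scene")[...,::-1].copy()
g=cv2.cvtColor(im,cv2.COLOR_BGR2HSV)
m=((g[...,2]>150)&(g[...,1]<60)).astype(np.uint8);m[:170]=0;m[310:]=0;m[:,:275]=0;m[:,400:]=0
k,l,s,_=cv2.connectedComponentsWithStats(m);j=1+np.argmax(s[1:,4])
cs,_=cv2.findContours((l==j).astype(np.uint8),0,2);h=cv2.convexHull(max(cs,key=cv2.contourArea))
print("lid px",cv2.approxPolyDP(h,3,True)[:,0].tolist())
E
python3 ang.py; python3 lidpx.py
```

```text
t 18.15 P [0.515  0.1295 0.1385] F [-14.84   3.24  -3.13] tilt 58.5 open 0.526 th_centre 0.1753 rad 0.2238 q [ -27.5   45.2  135.4  112.4   58.7 -139.2]
Ftool [  4.14 -13.59  -6.21]
lid angle if on lower finger 0.097 in-plane from tip -0.5 TCP->tool xyz mm [ -6.6 -16.9  -7.9]
lid px [[375, 245], [375, 288], [275, 288], [275, 249], [289, 224], [344, 223]]
```

>>> play_rows(
  plan=[
    [[-0.008,0.003,-0.03,0,0,0,0.05],[-0.008,0.003,-0.03,0,0,0,0.05],[-0.008,0.003,-0.03,0,0,0,0.05],[-0.008,0.003,-0.03,0,0,0,0.05],[-0.008,0.003,-0.03,0,0,0,0.05],[-0.008,0.003,-0.03,0,0,0,0.05]],
  ],
)

```text
time_s: 18.8
position: [0.5142, 0.1296, 0.13]
tcp_rot: [[-0.225, 0.725, 0.651], [0.796, -0.25, 0.552], [0.563, 0.642, -0.52]]
force: [-10.1, 3.8, -6.4]
opening: 0.527
```

```bash
python3 ang.py; python3 lidpx.py
```

```text
t 18.8 P [0.5142 0.1296 0.13  ] F [-10.12   3.79  -6.38] tilt 58.6 open 0.527 th_centre 0.1369 rad 0.2231 q [ -27.5   47.1  135.7  113.7   59.7 -141.8]
Ftool [  1.7  -12.38  -1.18]
lid angle if on lower finger 0.059 in-plane from tip -0.6 TCP->tool xyz mm [ -6.5 -16.9  -8. ]
lid px [[286, 227], [347, 225], [375, 247], [375, 290], [370, 293], [276, 289]]
```

>>> play_rows(
  plan=[
    [[-0.006,0.002,-0.02,0,0,0,0.05],[-0.006,0.002,-0.02,0,0,0,0.05],[-0.006,0.002,-0.02,0,0,0,0.05],[-0.006,0.002,-0.02,0,0,0,0.05],[-0.006,0.002,-0.02,0,0,0,0.05],[-0.006,0.002,-0.02,0,0,0,0.05],[-0.006,0.002,-0.02,0,0,0,0.05],[-0.006,0.002,-0.02,0,0,0,0.05]],
  ],
)

```text
time_s: 19.65
position: [0.514, 0.1295, 0.1234]
tcp_rot: [[-0.226, 0.72, 0.656], [0.796, -0.252, 0.551], [0.562, 0.646, -0.516]]
force: [-7.6, 1.4, -0.8]
opening: 0.53
```

```bash
python3 ang.py; python3 lidpx.py
```

```text
t 19.65 P [0.514  0.1295 0.1234] F [-7.6   1.44 -0.8 ] tilt 58.9 open 0.53 th_centre 0.1072 rad 0.2223 q [ -27.6   48.8  136.   114.9   60.9 -144. ]
Ftool [ 2.41 -6.35 -3.78]
lid angle if on lower finger 0.031 in-plane from tip -1.1 TCP->tool xyz mm [ -6.1 -17.   -8.2]
lid px [[287, 226], [346, 225], [375, 249], [375, 291], [279, 291], [275, 285]]
```

>>> play_rows(
  plan=[
    [[-0.01,0.003,-0.012,0,0,0,0.05],[-0.01,0.003,-0.012,0,0,0,0.05],[-0.01,0.003,-0.012,0,0,0,0.05],[-0.01,0.003,-0.012,0,0,0,0.05],[-0.01,0.003,-0.012,0,0,0,0.05],[-0.01,0.003,-0.012,0,0,0,0.05]],
  ],
)

```text
time_s: 20.3
position: [0.515, 0.1272, 0.1198]
tcp_rot: [[-0.224, 0.714, 0.663], [0.799, -0.255, 0.545], [0.558, 0.652, -0.513]]
force: [0.3, 0.4, 0.0]
opening: 0.528
```

```bash
python3 ang.py; python3 lidpx.py
```

```text
t 20.3 P [0.515  0.1272 0.1198] F [0.31 0.42 0.  ] tilt 59.1 open 0.528 th_centre 0.0919 rad 0.2202 q [ -27.8   49.7  136.2  115.8   61.5 -145.6]
Ftool [0.27 0.11 0.43]
lid angle if on lower finger 0.025 in-plane from tip -4.0 TCP->tool xyz mm [ -2.8 -16.9  -8.8]
lid px [[287, 226], [346, 225], [375, 248], [375, 291], [277, 290]]
```

Contact force is zero and the lid rests at about 0.025 rad. I'll back off in front of the lip, rise, and work out the press pose: jaws shut, tool pointing down, on the plain strip about 195 mm from the hinge.

```bash
python3 - <<'E'
from m import *
from k import wrist
s=read_state();P=np.array(s["position"]);R=np.array(s["tcp_rot"])
A=P-.018*c; B=A+.11*Z
print(wrist(A,R,g=(-.5,.9,2.3)),wrist(B,R,g=(-.5,.7,2.3)))
rows(P,R,A,R,6,.05);rows(A,R,B,R,8,-1)
pt=H-c*.198; 
# press: tool down, jaw axis along chest y or c ; keep yaw near 
for ph in(0,):
  Rd=rot(ph)
  for ps in(0,90):
    Rq=Rd@Ro.from_euler("z",ps,degrees=True).as_matrix()
    T=pt+Z*.16;print(ps,wrist(T,Rq,g=(0,.5,1.8)),wrist(T-Z*.05,Rq,g=(0,.5,1.8)));rows(B,R,T,Rq,14,-1)
E
```

```text
(0, array([-28.2,  51.4, 139.1]), 'q4~', np.float64(117.5), 'q5~', np.float64(63.5)) (0, array([-28.2,  27.7, 135.7]), 'q4~', np.float64(101.8), 'q5~', np.float64(54.2))
6 x [-0.057, 0.02, 0.0, 0.0, 0.0, 0.0, 0.05] deg/row 0.0
8 x [0.0, 0.0, 0.275, 0.0, 0.0, 0.0, -1] deg/row 0.0
0 (0, array([ 0.4, 21. , 91.9]), 'q4~', np.float64(0.0), 'q5~', np.float64(67.1)) (0, array([ 0.4, 24.5, 95.3]), 'q4~', np.float64(0.0), 'q5~', np.float64(60.2))
14 x [0.042, -0.027, 0.043, -0.012, 0.02, -0.006, -1] deg/row 4.39162422189575
90 (0, array([ 0.4, 21. , 91.9]), 'q4~', np.float64(0.0), 'q5~', np.float64(67.1)) (0, array([ 0.4, 24.5, 95.3]), 'q4~', np.float64(0.0), 'q5~', np.float64(60.2))
14 x [0.042, -0.027, 0.043, 0.007, 0.026, -0.038, -1] deg/row 8.454315806404955
```

>>> play_rows(
  plan=[
    [[-0.05,0.017,0,0,0,0,0.05],[-0.05,0.017,0,0,0,0,0.05],[-0.05,0.017,0,0,0,0,0.05],[-0.05,0.017,0,0,0,0,0.05],[-0.05,0.017,0.06,0,0,0,0.05],[-0.05,0.017,0.1,0,0,0,0.05],[0,0,0.2,0,0,0,0.05],[0,0,0.3,0,0,0,0.05],[0,0,0.4,0,0,0,0.05],[0,0,0.4,0,0,0,0.05],[0,0,0.4,0,0,0,0.05],[0,0,0.4,0,0,0,0.05]],
  ],
)

```text
time_s: 21.55
position: [0.4977, 0.1336, 0.2334]
tcp_rot: [[-0.224, 0.717, 0.66], [0.798, -0.254, 0.547], [0.559, 0.649, -0.516]]
force: [-0.2, -0.5, 1.0]
opening: 0.522
```

```bash
python3 - <<'E'
from m import *
P,R,f=st()
rows(P,R,H-c*.198+Z*.16,rot(0),16,-1)
E
python3 lidpx.py
```

```text
t 21.55 P [0.4977 0.1336 0.2334] F [-0.21 -0.47  1.02] tilt 59.0 open 0.522 th_centre 0.5061 rad 0.2751 q [ -28.3   26.9  135.4  100.6   53.9 -118.7]
16 x [0.036, -0.024, 0.033, -0.01, 0.018, -0.006, -1] deg/row 3.8359218192582136
lid px [[287, 226], [314, 217], [346, 225], [375, 248], [375, 291], [278, 290]]
```

>>> play_rows(
  plan=[
    [[0.036,-0.024,0.033,-0.01,0.018,-0.006,-1],[0.036,-0.024,0.033,-0.01,0.018,-0.006,-1],[0.036,-0.024,0.033,-0.01,0.018,-0.006,-1],[0.036,-0.024,0.033,-0.01,0.018,-0.006,-1],[0.036,-0.024,0.033,-0.01,0.018,-0.006,-1],[0.036,-0.024,0.033,-0.01,0.018,-0.006,-1],[0.036,-0.024,0.033,-0.01,0.018,-0.006,-1],[0.036,-0.024,0.033,-0.01,0.018,-0.006,-1]],
  ],
)

```text
time_s: 22.4
position: [0.5112, 0.1242, 0.2451]
tcp_rot: [[0.121, 0.907, 0.403], [0.924, -0.251, 0.288], [0.362, 0.337, -0.869]]
force: [-1.0, 0.5, -0.7]
opening: 0.009
```

>>> play_rows(
  plan=[
    [[0.036,-0.024,0.033,-0.01,0.018,-0.006,-1],[0.036,-0.024,0.033,-0.01,0.018,-0.006,-1],[0.036,-0.024,0.033,-0.01,0.018,-0.006,-1],[0.036,-0.024,0.033,-0.01,0.018,-0.006,-1],[0.036,-0.024,0.033,-0.01,0.018,-0.006,-1],[0.036,-0.024,0.033,-0.01,0.018,-0.006,-1],[0.036,-0.024,0.033,-0.01,0.018,-0.006,-1],[0.036,-0.024,0.033,-0.01,0.018,-0.006,-1],[0,0,0,0,0,0,-1]],
  ],
)

```text
time_s: 23.3
position: [0.5278, 0.1149, 0.258]
tcp_rot: [[0.35, 0.937, -0.004], [0.937, -0.349, 0.018], [0.015, -0.01, -1.0]]
force: [0.6, -0.4, -0.2]
opening: 0.006
```

```bash
python3 - <<'E'
from m import *
P,R,f=st()
th=.025
top=H-c*.2+Z*(.2*np.sin(th)+.010) 
print("lid top est z",top)
T=top.copy();T[2]+=.012
rows(P,R,T,rot(0),10,-1)
cv2.imwrite("pics/a7.png",cv2.resize(capture("scene")[...,::-1][100:320,220:440],(660,660),interpolation=2)[:600])
E
```

```text
t 23.3 P [0.5278 0.1149 0.258 ] F [ 0.61 -0.45 -0.23] tilt 1.0 open 0.006 th_centre 0.6857 rad 0.2603 q [-0.2 21.3 91.9  1.1 67.1 19.9]
lid top est z [0.52489628 0.11511363 0.11499948]
10 x [-0.006, 0.0, -0.262, -0.001, -0.0, 0.001, -1] deg/row 0.1798013510046758
```

View pics/a7.png

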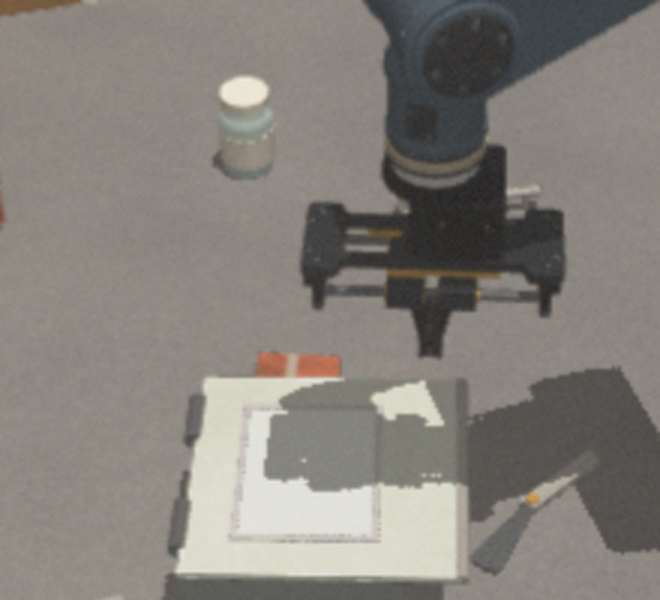

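Crop a7 shows the lid down flat, the shut fingers at (430,350) above it, and the feeler, tile and jar where they were. I'll descend to just above the plain strip.

>>> play_rows(
  plan=[
    [[-0.006,0,-0.262,-0.001,0,0.001,-1],[-0.006,0,-0.262,-0.001,0,0.001,-1],[-0.006,0,-0.262,-0.001,0,0.001,-1],[-0.006,0,-0.262,-0.001,0,0.001,-1],[-0.006,0,-0.262,-0.001,0,0.001,-1],[-0.006,0,-0.262,-0.001,0,0.001,-1],[-0.006,0,-0.262,-0.001,0,0.001,-1],[-0.006,0,-0.262,-0.001,0,0.001,-1],[-0.006,0,-0.262,-0.001,0,0.001,-1],[-0.006,0,-0.262,-0.001,0,0.001,-1],[0,0,0,0,0,0,-1],[0,0,0,0,0,0,-1]],
  ],
)

```text
time_s: 24.55
position: [0.5229, 0.1142, 0.1275]
tcp_rot: [[0.322, 0.947, -0.005], [0.947, -0.322, -0.013], [-0.014, -0.0, -1.0]]
force: [-1.2, 0.7, 0.1]
opening: 0.0
```

>>> play_rows(
  plan=[
    [[0,0,-0.03,0,0,0,-1],[0,0,-0.03,0,0,0,-1],[0,0,-0.03,0,0,0,-1],[0,0,-0.03,0,0,0,-1],[0,0,-0.03,0,0,0,-1],[0,0,-0.03,0,0,0,-1],[0,0,0,0,0,0,-1]],
  ],
)

```text
time_s: 25.25
position: [0.5238, 0.1143, 0.1183]
tcp_rot: [[0.321, 0.947, -0.004], [0.947, -0.321, -0.014], [-0.014, 0.001, -1.0]]
force: [-0.4, -0.8, 0.4]
opening: 0.004
```

>>> play_rows(
  plan=[
    [[0,0,-0.02,0,0,0,-1],[0,0,-0.02,0,0,0,-1],[0,0,-0.02,0,0,0,-1],[0,0,0,0,0,0,-1]],
  ],
)

```text
time_s: 25.65
position: [0.524, 0.1143, 0.1154]
tcp_rot: [[0.322, 0.947, -0.004], [0.947, -0.322, -0.014], [-0.014, 0.001, -1.0]]
force: [0.1, -0.1, 0.5]
opening: 0.009
```

>>> play_rows(
  plan=[
    [[0,0,-0.02,0,0,0,-1],[0,0,-0.02,0,0,0,-1],[0,0,0,0,0,0,-1]],
  ],
)

```text
time_s: 25.95
position: [0.5239, 0.1144, 0.1139]
tcp_rot: [[0.321, 0.947, -0.003], [0.947, -0.321, -0.014], [-0.014, 0.001, -1.0]]
force: [-0.6, 0.7, 4.6]
opening: 0.004
```

>>> play_rows(
  plan=[
    [[0,0,-0.02,0,0,0,-1],[0,0,-0.02,0,0,0,-1],[0,0,0,0,0,0,-1]],
  ],
)

```text
time_s: 26.25
position: [0.5239, 0.1144, 0.1127]
tcp_rot: [[0.321, 0.947, -0.003], [0.947, -0.321, -0.014], [-0.014, 0.001, -1.0]]
force: [-2.3, 0.4, 9.5]
opening: 0.005
```

>>> play_rows(
  plan=[
    [[0,0,-0.02,0,0,0,-1],[0,0,-0.02,0,0,0,-1],[0,0,0,0,0,0,-1]],
  ],
)

```text
time_s: 26.55
position: [0.5239, 0.1144, 0.1116]
tcp_rot: [[0.321, 0.947, -0.003], [0.947, -0.321, -0.014], [-0.014, 0.002, -1.0]]
force: [-5.1, -0.0, 16.6]
opening: 0.005
```

```bash
python3 -c "
from h import *
for i in range(3): capture('top');print(read_state()['force'].round(2))"
```

```text
[-4.    0.05 16.47]
[-4.71  1.26 16.09]
[-4.18 -0.52 16.65]
```

It's steady at about 16.4 N. I'll hold for just over a second, then lift slowly.

>>> play_rows(
  plan=[
    [[0,0,0,0,0,0,-1],[0,0,0,0,0,0,-1],[0,0,0,0,0,0,-1],[0,0,0,0,0,0,-1],[0,0,0,0,0,0,-1],[0,0,0,0,0,0,-1]],
  ],
)

```text
time_s: 27.3
position: [0.5239, 0.1144, 0.1116]
tcp_rot: [[0.321, 0.947, -0.003], [0.947, -0.321, -0.014], [-0.014, 0.002, -1.0]]
force: [-4.5, 0.1, 16.1]
opening: 0.003
```

>>> play_rows(
  plan=[
    [[0,0,0,0,0,0,-1],[0,0,0,0,0,0,-1],[0,0,0,0,0,0,-1],[0,0,0,0,0,0,-1],[0,0,0,0,0,0,-1]],
  ],
)

```text
time_s: 27.8
position: [0.5238, 0.1144, 0.1116]
tcp_rot: [[0.321, 0.947, -0.003], [0.947, -0.321, -0.014], [-0.014, 0.002, -1.0]]
force: [-3.5, 0.4, 16.8]
opening: 0.002
```

>>> play_rows(
  plan=[
    [[0,0,0.03,0,0,0,-1],[0,0,0.03,0,0,0,-1],[0,0,0.03,0,0,0,-1],[0,0,0.05,0,0,0,-1],[0,0,0.1,0,0,0,-1],[0,0,0.3,0,0,0,-1],[0,0,0.5,0,0,0,-1],[0,0,0.6,0,0,0,-1],[0,0,0.6,0,0,0,-1],[0,0,0.6,0,0,0,-1],[0,0,0,0,0,0,-1]],
  ],
)

```text
time_s: 28.9
position: [0.527, 0.1145, 0.2559]
tcp_rot: [[0.322, 0.947, 0.006], [0.947, -0.321, -0.014], [-0.011, 0.01, -1.0]]
force: [1.6, 0.3, -0.5]
opening: 0.001
```

```bash
python3 lidpx.py; python3 - <<'E'
from m import *
st();a=capture("top")[...,::-1];cv2.imwrite("pics/t1.png",a);s=capture("scene")[...,::-1]
cv2.imwrite("pics/fin.png",np.hstack([cv2.resize(a,(400,300),interpolation=3),cv2.resize(s,(400,300),interpolation=3)]))
d=cv2.absdiff(a,cv2.imread("pics/top0.png")).max(2)
for n,(x0,y0,x1,y1) in dict(brick=(70,258,172,358),feeler=(222,280,272,350),tile=(312,222,356,266),jar=(474,242,516,278),scoop=(412,312,442,388),cup=(182,150,215,187)).items(): print(n,"changed share",(d[y0:y1,x0:x1]>50).mean().round(3))
E
```

```text
lid px [[287, 226], [313, 217], [344, 226], [375, 262], [375, 292], [278, 290]]
t 28.95 P [0.5255 0.1144 0.2537] F [ 0.01  0.69 -1.35] tilt 0.8 open 0.006 th_centre 0.6673 rad 0.2592 q [ 0.8 21.4 92.5 -0.9 66.1 19.9]
brick changed share 0.255
feeler changed share 0.337
tile changed share 0.0
jar changed share 0.0
scoop changed share 0.0
cup changed share 0.233
```

View pics/fin.png

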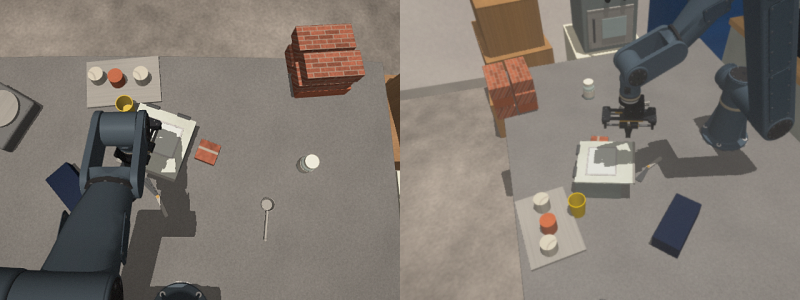

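The last picture shows the lid shut with the arm clear above it. In the scene view the cup, brick, jar and feeler are where they started; the changes in the top view come from the arm and lid covering or uncovering things.

```bash
python3 -c "
from rig import *
print(hand_in())"
```

```text
the job is handed in; nothing more can be done
None
```

The lid is shut on its seal, pressed, and released; I handed in with the arm about 14 cm above it, at roughly 29 s of the 64 s allowed. There is no verdict from the rig.

- **Lowering:** I kept the jaws as a loose 28 mm cage around the 12 mm lip and pushed from behind. Once the hinge let go, the lower finger carried the weight. I lowered the lid at about 0.13 rad/s at most until the contact force read zero, at about 0.025 rad.
- **Press:** With the jaws shut, I pressed straight down on the plain front strip. It read 16.1 to 16.8 N in z for about 1.3 s, with 3.5 to 5 N sideways along x, so the total stayed under 18 N. Then I lifted off slowly.
- **Last checks:** The pictures show the lid shut and the wrist force near zero. The lid's final angle was not measured finely enough to confirm the 0.014 to 0.019 range.
- **Bystanders:** The tile, jar and scoop showed no pixel change. The arm, its shadow or the lid changed the cup, brick and feeler areas in the top view, so I judged those by eye in the scene view, where they looked unmoved.

**What went less well:** At around 0.2 rad the lip sat right at the tip of the lower finger. My correction briefly pushed the front of the lip with about 24 N horizontally. I eased that off while lowering, and the readings and pictures taken between moves showed the lid following the finger down. A brief drop between two readings is something I could not see.

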